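# Clear the gel-casting kit and hold the gel lifter in the UV steriliser

## Robot

A 6-joint arm with a two-finger parallel gripper is mounted at the origin on the work surface. World frame = base frame: x ahead of the robot, y to its left, z up, the work surface at z = 0. Lengths are in m, angles in rad, forces in N, time in s.
With the tool pointing down it reaches from about 0.3 to 0.875 m from the base axis. Payload 6.4 kg.
Tool frame: the origin (TCP) lies at the very end of the fingers, on their centre line; the grasp point (between the pads) lies 19 mm behind it (tcp_to_grasp is the distance from the TCP to the grasp point, in m); x points along the fingers, z is the direction in which the jaws open and shut, and the axes are right-handed (so a half turn about x gives the same grasp; the last joint's range is limited). The gripper opens to 85 mm and grips with 20 to 120 N. Pads are 22 mm wide; open, the fingers measure 114 mm over their backs; the gripper's body (76 mm by 85 mm) begins 54 mm behind the grasp point. The pads swing forward as they close: fully open they stand 13 mm farther back than shut.
Start: joints at [-1.346, 0.181, 1.607, -0, 1.354, -0.206], TCP at [0.24, -0.522, 0.231] pointing down, gripper open.
Joint ranges: [-2.99, 2.99], [-0.89, 2.07], [0.3, 2.58], [-1.14, 4.28], [0, 2.63], [-3.12, 3.12]. Speed limits (rad/s): [2.57, 2.57, 3.01, 3.14, 3.14, 3.14].

## Interface

Orientations are given as a rotation vector (axis times angle).
In Python, from station import read_state, camera, close_job, tcp_to_grasp gives the robot as it stands. The module is installed in compiled form; this text tells all that it offers.
- The arm moves only by the tool step_arm, never from a script. Its argument "increments" is a list of rows, each a list of 3 entries, a list of its own where there are three numbers: the finger opening in mm, from 0 to 85.4, then the shift along the world's x, y, z in mm, then the turn about the world's z in degrees. A call has exactly 10 rows; each row is the pose to reach, as a shift and turn from the pose commanded when the call began; what a row does not reach only later rows make up. A row lasts 1/12 s, in which the tool goes at most 41.7 mm and 7.16 degrees, less where a joint would pass 70% of its speed; a pose out of reach is approached as far as the arm can. A call with a gripper value outside its range is refused whole. The fingers move at their own pace and stop on an object; the grip force is fixed at half the most. Time passes only in rows, so rows that repeat a pose let the fingers close, or fill a call up. It gives the time, the measured TCP pose, the force and the opening at its end, in the units of the state.
- read_state(): the state, without advancing time (a new reading comes with each control period).
- camera(name): name is "scene" or "top" or "wrist"; returns a dict with "pixels" (384x512x3 uint8, red, green, blue), "fovy" (degrees; the focal length in pixels is half the picture's height over the tangent of half this angle, whatever the lens; pixels are square), "cx", "cy" (the principal point, pixels), "T" (4x4, takes a point from camera to world coordinates). Camera axes: x right, y down, z forward; pixel columns grow to the right and rows downward; lengths in m; the calibration is good to about 2 mm. The wrist camera is an equidistant fisheye: a pixel r from the principal point sees the ray r / f radians off the axis. A picture is of the moment at which its call begins. There is no depth.
- close_job(): hands the job in, once; it reports no verdict.
The state is a dict: "t": time; "q": joint angles; "qd": joint speeds; "joint_torque": joint torques, N m; "tcp_pos": TCP position; "orientation": TCP orientation; "contact_force": force on the tool from outside, world axes, zero at the start; "wrist_torque": the same for the moment, N m; "width": finger opening in m.
Only numpy, scipy, OpenCV 4.12 (cv2) and the standard library are available. Lean on these libraries where they do the work, as an engineer would, in place of code of your own. Each camera call takes 0.05 s, during which the arm holds its last target. There are 200 camera calls.

## Task

Clear up after casting a gel: put the toothed comb into the rectangular tray and the plain end block into the round tub, and let go of both. Then take the gel lifter out of its stand by the handle, pass its blade down through the slot in the top of the UV steriliser until about half of the blade is inside, and finish while still holding it there, still and upright, with the handle well clear of the top: do not let go. Leave everything else on the bench where it is.

Things in the scene. Friction and masses are not known exactly. Their poses are not given: they have to be found in the camera images.
- comb: Blue plastic gel comb lying on the bench: a bar 104 mm long (x), 16 mm thick (y), 28 mm high (z), with two groups of four teeth low on its +y side (reaching 26 mm from the bar's centre line, 5 mm high, at the underside). The middle 36 mm has no teeth: grip it there across the 16 mm. Origin: centre of the bar's underside. About 60 g.
- dam: Plain end block of the same blue plastic lying on the bench, without teeth, with two thin black rubber bands around it: 64 mm long (x), 18 mm thick (y), 30 mm high (z). Origin: centre of its underside. About 60 g.
- tray: White rectangular open tray for the comb, fixed to the bench: 140 mm (x) by 180 mm (y), 35 mm high, walls and floor 4 mm thick. Origin: centre of its underside, on the bench. It may stand nearer or farther than the tub.
- tub: White round open tub for the end block, fixed to the bench: 136 mm across at the rim, 124 mm at the foot (outside), 45 mm high, walls and floor 4 mm thick. Origin: centre of its underside.
- stand: Grey block that holds the gel lifter upright, fixed to the bench: 70 mm (x) by 90 mm (y), 60 mm high, with a loose blind slot in its top, 9 mm (x) by 45 mm (y) and 50 mm deep. Origin: centre of its underside.
- lifter: Gel lifter upright in the stand: steel blade 5 mm thick (x), 40 mm wide (y), 80 mm long, its last 4 mm tapered; above it a black block handle 14 mm thick (x), 44 mm wide (y), 40 mm high. Origin: centre of the blade's lower end, z up along the blade, so the handle spans z = 80 to 120 mm. Starts with its axes along the stand's, 10 mm above the bench. About 120 g.
- slot (a point): Centre of the slot mouth in the level aluminium top, 110 mm above the bench, of the fixed white UV steriliser, a hollow box 130 (x) by 160 mm (y). Slot 7 mm (x) by 42 mm (y): 2 mm wider than the blade each way, which fits either way round; 12 mm deep, then an empty chamber, floor 98 mm below the mouth. z up. The handle does not fit through: let go, it would drop onto the top.
- jar: Bystander, to be left alone: small round white jar, 40 mm across, 50 mm high. Origin: centre of its underside.
- vial: Bystander, to be left alone: amber vial, 24 mm across, 40 mm high. Origin: centre of its underside.
- vial2: Bystander, to be left alone: amber vial, 26 mm across, 45 mm high. Origin: centre of its underside.
- bottle: Bystander, to be left alone: white reagent bottle, 50 mm across, 120 mm high. Origin: centre of its underside.
- tape: Bystander, to be left alone: paper tape roll lying flat, 52 mm across, 18 mm high. Origin: centre of its underside.
- pen: Bystander, to be left alone: white marker pen with a black cap, 110 mm long (its y axis), 12 mm high. Origin: centre of its underside.

How it is judged:
On the way, in this order (a step that is already met when the one before it is completed fails the run):
1. the comb lies in the tray and the end block in the tub, both let go (x of comb in the frame of tray between -0.07 and 0.07 m and y of comb in the frame of tray between -0.09 and 0.09 m and z of comb in the frame of tray between -0.005 and 0.035 m and horizontal distance between dam and tub below 0.062 m and z of dam in the frame of tub between -0.005 and 0.04 m and contact force between the fingers and comb below 0.3 N and contact force between the fingers and dam below 0.3 N and linear speed of each of comb, dam below 0.05 m/s), for 0.2 s.
2. the lifter is held by the gripper, clear above its stand (z of lifter in the frame of stand above 0.065 m and contact force between the fingers and lifter above 1 N), for 0.1 s.
3. the lifter's blade is through the slot, about half of it inside, held (z of lifter in the frame of slot between -0.06 and -0.025 m and x of lifter in the frame of slot between -0.008 and 0.008 m and y of lifter in the frame of slot between -0.008 and 0.008 m and angle between the z axis of lifter and the z axis of slot, either way round below 0.2 rad and linear speed of lifter below 0.02 m/s and contact force between the fingers and lifter above 1 N), for 0.2 s.
At the end, for the whole second after the job is handed in: Comb inside the tray below its rim, end block in the tub (within 62 mm of its axis, below 40 mm), both at rest and let go; lifter gripped (over 1 N), still, its lower end 25 to 60 mm below the slot mouth and within 8 mm of its centre, within 0.2 rad of upright (all of step 1 and all of step 3); the arm keeps its last pose, push and grip.
It fails at once if a bystander was moved by more than 40 mm or knocked over (distance of any of jar, vial, vial2, bottle, tape, pen from where it was at the start of the episode above 0.04 m or angle between any of jar, vial, vial2, bottle, tape's own z axis and vertical above 0.6 rad).
It also fails if it takes over 72 s, if anything falls off the work surface, if the arm or the gripper's body presses on something with over 40 N, if the wrist force passes 120 N, or if a joint passes its speed limit or range.

## Working session

There is one attempt and no reset: what is moved stays moved. The work goes in short steps, Python scripts to look and compute and a tool call to move; the robot and the scene stay as the last step left them, time stands still between calls to the robot, and variables do not carry over. Pictures are saved under pics/ and viewed, about 8 in all and at most 12, crops included, and the job is handed in when it is done.

Besides the shell and the picture viewer there is one more tool, called after "Call:" by a JSON object that holds its "name" and its "arguments", one argument or row to a line. step_arm: Moves the arm, as the interface text tells. Its arguments: {"type":"object","properties":{"increments":{"type":"array"}},"required":["increments"]}

```bash
mkdir -p pics
cat > h.py <<'E'
import numpy as np, cv2
from station import read_state, camera, close_job, tcp_to_grasp
def get(name):
    c=camera(name); c['name']=name
    c['f']=c['pixels'].shape[0]/2/np.tan(np.radians(c['fovy'])/2); return c
def save(c,fn,crop=None,k=1):
    im=c['pixels'][:,:,::-1]
    if crop: im=im[crop[1]:crop[3],crop[0]:crop[2]]
    if k!=1: im=cv2.resize(im,None,fx=k,fy=k,interpolation=cv2.INTER_CUBIC)
    cv2.imwrite('pics/'+fn,im)
def rays(c,uv):
    uv=np.atleast_2d(np.asarray(uv,float)); d=(uv-[c['cx'],c['cy']])/c['f']
    if c['name']=='wrist':
        r=np.linalg.norm(d,axis=1)+1e-12
        v=np.c_[d*(np.sin(r)/r)[:,None],np.cos(r)]
    else: v=np.c_[d,np.ones(len(d))]
    return c['T'][:3,3],v@c['T'][:3,:3].T
def onz(c,uv,z):
    o,v=rays(c,uv); return o+v*((z-o[2])/v[:,2])[:,None]
def tri(c1,p1,c2,p2):
    o1,v1=rays(c1,p1);o2,v2=rays(c2,p2); out=[]
    for a,b in zip(v1,v2):
        s=np.linalg.lstsq(np.c_[a,-b],o2-o1,rcond=None)[0]
        x,y=o1+s[0]*a,o2+s[1]*b; out.append(np.r_[(x+y)/2,np.linalg.norm(x-y)])
    return np.array(out)
def proj(c,P):
    P=np.atleast_2d(P); q=(P-c['T'][:3,3])@c['T'][:3,:3]
    if c['name']=='wrist':
        r=np.hypot(q[:,0],q[:,1]); th=np.arctan2(r,q[:,2]); return q[:,:2]/r[:,None]*th[:,None]*c['f']+[c['cx'],c['cy']]
    return q[:,:2]/q[:,2:]*c['f']+[c['cx'],c['cy']]
E
python3 - <<'E'
from h import *
a=get('scene');b=get('top')
for c in (a,b): print(c['name'],c['fovy'],c['cx'],c['cy'],c['T'].round(3).tolist())
save(a,'scene1.png',k=1.5);save(b,'top1.png',k=1.5)
print(tcp_to_grasp if not callable(tcp_to_grasp) else tcp_to_grasp(),read_state())
E
```

```text
scene 42.77371827446984 256.9038487407564 186.51860079120226 [[0.894, 0.274, -0.356, 0.992], [0.449, -0.574, 0.685, -0.753], [-0.017, -0.772, -0.636, 0.833], [0.0, 0.0, 0.0, 1.0]]
top 50.962340452143735 253.40618093058754 206.46639197106788 [[0.024, -0.992, 0.125, 0.433], [-1.0, -0.027, -0.017, 0.021], [0.02, -0.124, -0.992, 1.116], [0.0, 0.0, 0.0, 1.0]]
0.0187 {'t': 0.1, 'q': array([-1.34630574e+00,  1.81492878e-01,  1.60790178e+00,  3.58331074e-05,
        1.35380532e+00, -2.06304991e-01]), 'qd': array([-0.00175734, -0.00293391, -0.00156655, -0.00181742, -0.00230715,
       -0.00026   ]), 'joint_torque': array([-2.93019521e-04, -4.45879340e+01, -3.52241707e+01, -3.77502092e-04,
        4.10179564e-03,  3.66894926e-05]), 'tcp_pos': array([ 0.24002762, -0.52196091,  0.23046256]), 'orientation': array([ 0.88738957,  1.38388485, -0.88549864]), 'contact_force': array([ 0.51086774,  0.46164244, -0.351451  ]), 'wrist_torque': array([0.02484376, 0.01840034, 0.00146624]), 'width': 0.08516440922242233}
```

View pics/scene1.png

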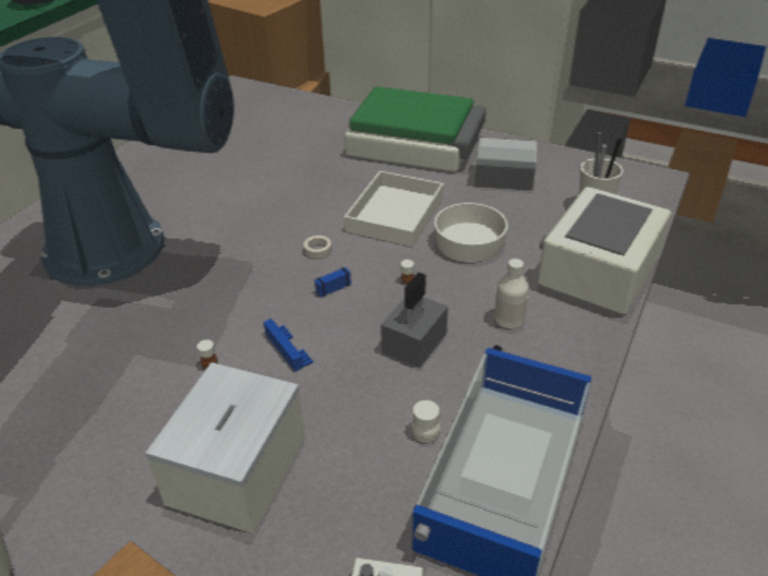

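View pics/top1.png

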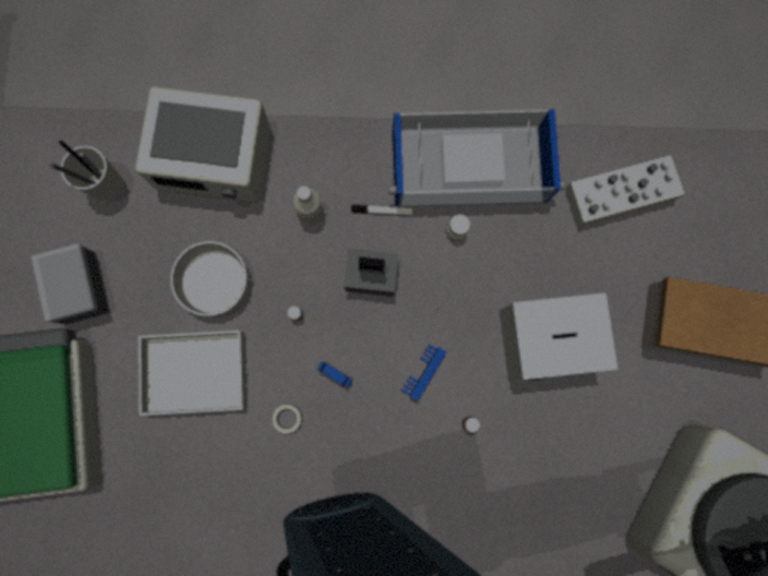

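The scene view shows everything, including the slot at about (225,418), lifter handle (415,290), comb (287,343) and dam (333,281). In the top view at 1.5x: comb (427,373) with its teeth towards upper-left, dam (335,375), tray (191,373), tub (209,280), stand/lifter (372,268), slot (565,335).

Run:
```python
from h import *
a=get('scene');b=get('top')
def comps(c,m,roi,amin=15):
    x0,y0,x1,y1=roi; z=np.zeros(m.shape,np.uint8); z[y0:y1,x0:x1]=m[y0:y1,x0:x1]
    n,l,s,ce=cv2.connectedComponentsWithStats(z)
    return [(s[i,4],ce[i],(l==i).astype(np.uint8)) for i in range(1,n) if s[i,4]>=amin]
def blue(c):
    h=cv2.cvtColor(c['pixels'],cv2.COLOR_RGB2HSV); m=((h[...,0]>105)&(h[...,0]<130)&(h[...,1]>150)&(h[...,2]>50)).astype(np.uint8)
    return cv2.morphologyEx(m,cv2.MORPH_CLOSE,np.ones((5,5),np.uint8))
def gray(c): return cv2.cvtColor(c['pixels'],cv2.COLOR_RGB2GRAY)
for c,roi in ((b,(205,225,310,275)),(a,(165,170,250,255))):
    for A,ce,m in comps(c,blue(c),roi):
        r=cv2.minAreaRect(np.argwhere(m)[:,::-1].astype(np.float32)); bx=cv2.boxPoints(r)
        print(c['name'],'blue',A,ce.round(1),np.round(r[1],1),'box z28',onz(c,bx,.028)[:,:2].round(3).tolist(),'cen',onz(c,ce[None],.028)[0,:2].round(4))
# dark slot
S={}
for nm,c,roi in (('slot',b,(362,215,392,232)),('slot',a,(138,262,165,295)),('handle',b,(238,165,258,185)),('handle',a,(265,180,290,206))):
    g=gray(c); sub=g[roi[1]:roi[3],roi[0]:roi[2]]; th=(sub.min()+np.median(sub))/2
    A,ce,m=max(comps(c,(g<th).astype(np.uint8),roi,5),key=lambda t:t[0])
    r=cv2.minAreaRect(np.argwhere(m)[:,::-1].astype(np.float32)); S[nm,c['name']]=(ce,m)
    print(nm,c['name'],A,ce.round(1),np.round(r[1],1),th, onz(c,cv2.boxPoints(r),.11 if nm=='slot' else .13).round(4)[:,:2].tolist())
print('slot tri',tri(b,S['slot','top'][0],a,S['slot','scene'][0]).round(4))
print('handle tri',tri(b,S['handle','top'][0],a,S['handle','scene'][0]).round(4), onz(b,S['handle','top'][0],.13))
sl=S['slot','top']; print('slot onz',onz(b,sl[0],.11).round(4))
# crops
t=cv2.resize(b['pixels'][150:285,85:425,::-1],None,fx=2.3,fy=2.3,interpolation=cv2.INTER_CUBIC)
s=cv2.resize(a['pixels'][105:300,90:345,::-1],None,fx=1.4,fy=1.4,interpolation=cv2.INTER_CUBIC)
cv2.imwrite('pics/c1.png',cv2.convertScaleAbs(np.vstack([t,np.pad(s,((0,0),(0,t.shape[1]-s.shape[1]),(0,0)))]),alpha=1.3))
```

```text
top blue 309 [283.1 248.4] [11.4 37.2] box z28 [[0.426, -0.04], [0.511, -0.091], [0.496, -0.118], [0.41, -0.066]] cen [ 0.4586 -0.0803]
top blue 132 [222.6 249.3] [23.   5.9] box z28 [[0.461, 0.113], [0.475, 0.105], [0.443, 0.052], [0.43, 0.06]] cen [0.4522 0.0823]
scene blue 207 [220.7 187.4] [10.6 22.8] box z28 [[0.429, 0.061], [0.462, 0.116], [0.491, 0.084], [0.458, 0.032]] cen [0.4579 0.0712]
scene blue 366 [190.8 229.5] [39.9 11.7] box z28 [[0.411, -0.075], [0.416, -0.044], [0.526, -0.107], [0.52, -0.136]] cen [ 0.4721 -0.0934]
slot top 40 [375.8 223.4] [ 2.5 14.3] 82.0 [[0.5257, -0.2879], [0.5311, -0.3238], [0.5249, -0.3245], [0.5195, -0.2886]]
slot scene 62 [149.5 278.5] [ 3.1 18.9] 133.0 [[0.5249, -0.3258], [0.5197, -0.2857], [0.5267, -0.287], [0.5316, -0.327]]
handle top 114 [247.4 176.2] [15.4  7.5] 25.5 [[0.6241, 0.0405], [0.6431, 0.0396], [0.6412, 0.0012], [0.6222, 0.0022]]
handle scene 225 [275.9 193.7] [23. 12.] 50.0 [[0.6176, 0.0321], [0.6423, 0.0439], [0.6749, -0.0279], [0.6516, -0.0391]]
slot tri [[ 5.252e-01 -3.061e-01  1.089e-01  4.000e-04]]
handle tri [[0.6373 0.0212 0.1104 0.0008]] [[0.63292854 0.02101693 0.13      ]]
slot onz [[ 0.5252 -0.3056  0.11  ]]
```

View pics/c1.png

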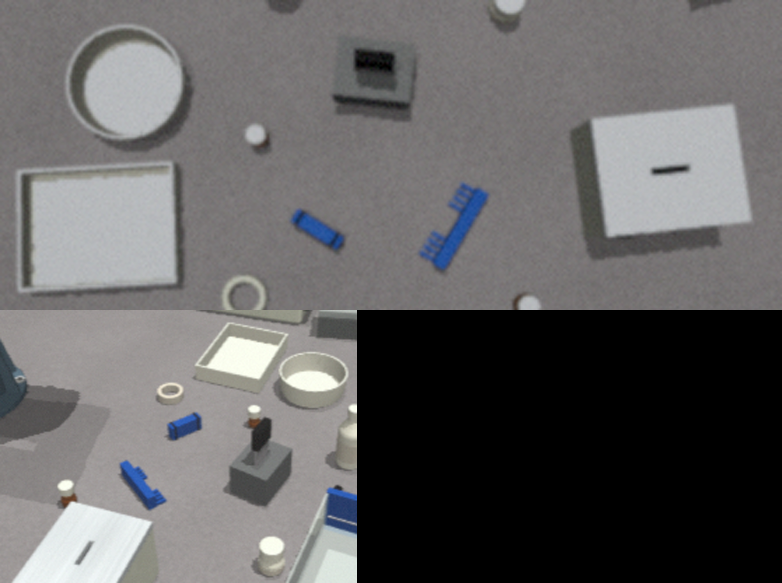

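Run:
```python
from h import *
from scipy.spatial.transform import Rotation as R
s=read_state(); M=R.from_rotvec(s['orientation']).as_matrix(); print(M.round(3)); print('jaw deg',np.degrees(np.arctan2(M[1,2],M[0,2])))
c=get('wrist'); print(c['fovy'],c['f'],c['cx'],c['cy'],(M.T@(c['T'][:3,3]-s['tcp_pos'])).round(4), (M.T@c['T'][:3,:3]).round(3).tolist())
b=get('top')
for u in [(285.2,249.6),(222.5,249.3)]: print(onz(b,[u],.028))
```

```text
[[-0.     0.909  0.418]
 [ 0.001  0.418 -0.909]
 [-1.     0.    -0.001]]
jaw deg -65.31444642061975
65.70646984690485 297.3186396354542 252.91098164085702 186.14935233346966 [-0.1419  0.0669  0.    ] [[-0.001, -0.266, 0.964], [-0.0, -0.964, -0.266], [1.0, -0.0, 0.0]]
[[ 0.4555808  -0.08603488  0.028     ]]
[[0.4522238  0.08247353 0.028     ]]
```

Call:
{"name": "step_arm", "arguments": {
  "increments": [
    [85, [15, 35, 10], 0],
    [85, [30, 70, 20], 0],
    [85, [45, 105, 30], 0],
    [85, [60, 140, 40], 0],
    [85, [75, 175, 50], 0],
    [85, [90, 210, 60], 0],
    [85, [105, 245, 70], 0],
    [85, [120, 280, 70], 0],
    [85, [135, 315, 70], 0],
    [85, [150, 350, 70], 0]
  ]
}}

```text
t: 1.13
tcp_pos: [0.3905, -0.1708, 0.3018]
orientation: [0.886, 1.381, -0.886]
contact_force: [0.1, 0.1, -0.1]
width: 0.0851
```

Run:
```python
from h import *
c=get('wrist'); np.save('w1.npy',c,allow_pickle=True); save(c,'w1.png')
```

Call:
{"name": "step_arm", "arguments": {
  "increments": [
    [85, [8, 10, -12], -7],
    [85, [16, 21, -25], -14],
    [85, [24, 32, -38], -21],
    [85, [32, 42, -50], -28],
    [85, [40, 53, -62], -35],
    [85, [49, 64, -75], -42],
    [85, [57, 75, -88], -49],
    [85, [65, 85, -100], -56],
    [85, [65, 85, -100], -56],
    [85, [65, 85, -100], -56]
  ]
}}

```text
t: 2.02
tcp_pos: [0.4547, -0.0872, 0.2008]
orientation: [1.595, 0.904, -1.598]
contact_force: [-0.7, -0.4, -0.9]
width: 0.0851
```

Run:
```python
from h import *
c=get('wrist'); np.save('w2.npy',c,allow_pickle=True)
a=np.load('w1.npy',allow_pickle=True).item()
cv2.imwrite('pics/w12.png',cv2.convertScaleAbs(cv2.resize(np.hstack([a['pixels'],c['pixels']])[:,:,::-1],None,fx=.78,fy=.78),alpha=1.3))
cc=[]
for k in (a,c):
    h=cv2.cvtColor(k['pixels'],cv2.COLOR_RGB2HSV); m=((h[...,0]>105)&(h[...,0]<130)&(h[...,1]>150)&(h[...,2]>40)).astype(np.uint8)
    n,l,s,ce=cv2.connectedComponentsWithStats(m)
    for i in range(1,n):
        if s[i,4]>60:
            r=cv2.minAreaRect(np.argwhere(l==i)[:,::-1].astype(np.float32)); print(s[i],ce[i].round(1),r,onz(k,ce[i],.028).round(3))
```

```text
[105  37  19  24 209] [114.1  48.8] ((114.12999725341797, 48.910003662109375), (23.780324935913086, 8.917621612548828), 55.304847717285156) [[0.453 0.084 0.028]]
[187  63  60  47 603] [216.2  86.1] ((216.19256591796875, 85.57833862304688), (9.948591232299805, 69.62330627441406), 53.9017219543457) [[ 0.457 -0.085  0.028]]
[231 121  25  71 805] [248.8 154.9] ((243.0, 156.0), (70.0, 24.0), 90.0) [[ 0.469 -0.092  0.028]]
[119 234  26  12 222] [130.  238.6] ((131.5, 239.5), (11.0, 25.0), 90.0) [[0.458 0.089 0.028]]
```

View pics/w12.png

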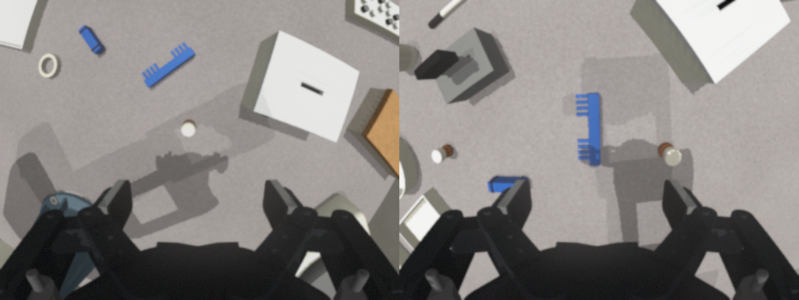

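Run:
```python
from h import *
W=[np.load(f'w{i}.npy',allow_pickle=True).item() for i in (1,2)]
for k in W:
    h=cv2.cvtColor(k['pixels'],cv2.COLOR_RGB2HSV); m=((h[...,0]>100)&(h[...,0]<130)&(h[...,1]>120)&(h[...,2]>30)).astype(np.uint8)
    n,l,s,ce=cv2.connectedComponentsWithStats(m); i=1+np.argmax(s[1:,4]); m=(l==i).astype(np.uint8); print(s[i])
    hull=cv2.convexHull(cv2.findContours(m,0,cv2.CHAIN_APPROX_NONE)[0][0]); ap=cv2.approxPolyDP(hull,3,True)[:,0]
    for p,q in zip(ap,onz(k,ap,.028)): print(p,q.round(4))
    if k is W[1]:
        for r in range(s[i,1],s[i,1]+s[i,3],6):
            x=np.flatnonzero(m[r]); print(r,x.min(),x.max(),onz(k,[(x.min()-.5,r),(x.max()+.5,r)],.028)[:,:2].round(4).tolist())
        t=read_state()['tcp_pos']; print(proj(k,[t,[.456,-.086,.028]]))
```

```text
[183  55  66  56 935]
[248  68] [ 0.4975 -0.1149  0.028 ]
[193 110] [ 0.413  -0.0688  0.028 ]
[189 109] [ 0.4121 -0.0629  0.028 ]
[183  93] [ 0.4296 -0.0457  0.028 ]
[235  55] [ 0.5071 -0.0908  0.028 ]
[ 227  120   30   91 1502]
[254 120] [ 0.4985 -0.1155  0.028 ]
[255 210] [ 0.4122 -0.065   0.028 ]
[246 210] [ 0.4175 -0.0563  0.028 ]
[230 202] [ 0.4348 -0.0459  0.028 ]
[227 122] [ 0.5115 -0.0901  0.028 ]
120 243 254 [[0.5048, -0.1052], [0.4982, -0.116]]
126 242 255 [[0.4999, -0.101], [0.4922, -0.1136]]
132 241 255 [[0.495, -0.0967], [0.4868, -0.1103]]
138 228 255 [[0.4967, -0.0816], [0.4813, -0.107]]
144 242 255 [[0.4834, -0.091], [0.4757, -0.1037]]
150 243 255 [[0.4774, -0.0885], [0.4702, -0.1004]]
156 243 255 [[0.4718, -0.0851], [0.4646, -0.097]]
162 243 255 [[0.4662, -0.0817], [0.459, -0.0936]]
168 244 256 [[0.46, -0.0791], [0.4528, -0.0912]]
174 244 256 [[0.4543, -0.0757], [0.447, -0.0878]]
180 229 256 [[0.4571, -0.0581], [0.4413, -0.0843]]
186 242 256 [[0.4439, -0.0667], [0.4354, -0.0808]]
192 245 255 [[0.4364, -0.0659], [0.4301, -0.0763]]
198 245 256 [[0.4304, -0.0623], [0.4235, -0.0737]]
204 245 256 [[0.4244, -0.0586], [0.4175, -0.0701]]
210 246 255 [[0.4177, -0.0558], [0.4119, -0.0655]]
[[252.68793059 237.23052524]
 [250.85303672 167.90088662]]
```

Call:
{"name": "step_arm", "arguments": {
  "increments": [
    [85, [2, 2, -30], 1],
    [85, [2, 2, -65], 1],
    [85, [2, 2, -100], 1],
    [85, [2, 2, -130], 1],
    [85, [2, 2, -155], 1],
    [85, [2, 2, -175], 1],
    [85, [2, 2, -188], 1],
    [85, [2, 2, -194], 1],
    [85, [2, 2, -194], 1],
    [50, [2, 2, -194], 1]
  ]
}}

```text
t: 2.9
tcp_pos: [0.4578, -0.0863, 0.0082]
orientation: [1.587, 0.91, -1.586]
contact_force: [0.8, 0.6, -0.2]
width: 0.0747
```

Call:
{"name": "step_arm", "arguments": {
  "increments": [
    [0, [0, 0, 0], 0],
    [0, [0, 0, 0], 0],
    [0, [0, 0, 0], 0],
    [0, [0, 0, 0], 0],
    [0, [0, 0, 0], 0],
    [0, [0, 0, 0], 0],
    [0, [0, 0, 0], 0],
    [0, [0, 0, 0], 0],
    [0, [0, 0, 15], 0],
    [0, [0, 0, 30], 0]
  ]
}}

```text
t: 3.73
tcp_pos: [0.4561, -0.085, 0.0369]
orientation: [1.586, 0.913, -1.589]
contact_force: [0.4, 0.1, 0.1]
width: 0.0147
```

Run:
```python
from h import *
b=get('top');a=get('scene')
uv=np.array([(15,168),(175,163),(178,285),(22,291)])/2.3+[85,150]
print(onz(b,uv,.035).round(3), onz(b,[uv.mean(0)],.035).round(4))
us=np.array([(197,379),(229,324),(288,337),(250,388)],float); us=np.c_[us[:,0]/1.4+90,(us[:,1]-310)/1.4+105]
print('scene',onz(a,us,.035).round(3),onz(a,[us.mean(0)],.035).round(4))
for c,roi in ((b,(108,155,170,215)),(a,(280,125,345,180)),(b,(85,215,170,282)),(a,(225,110,300,170))):
    g=cv2.cvtColor(c['pixels'],cv2.COLOR_RGB2GRAY); s=g[roi[1]:roi[3],roi[0]:roi[2]]
    th,m=cv2.threshold(cv2.GaussianBlur(s,(3,3),0),0,255,cv2.THRESH_OTSU)
    ct=max(cv2.findContours(m,0,cv2.CHAIN_APPROX_NONE)[0],key=cv2.contourArea); h=cv2.convexHull(ct)+np.array(roi[:2]); r=cv2.minAreaRect(h)
    e=cv2.fitEllipse(h) if len(h)>5 else None
    print(c['name'],th,'rect',np.round(r[0],1),onz(c,cv2.boxPoints(r),.035).round(3)[:,:2].tolist(),'ell',e, 'bbox',cv2.boundingRect(h),onz(c,[e[0]],.045).round(3))
```

```text
[[0.513 0.434 0.035]
 [0.524 0.249 0.035]
 [0.384 0.238 0.035]
 [0.373 0.415 0.035]] [[0.4478 0.3342 0.035 ]]
scene [[0.415 0.202 0.035]
 [0.378 0.416 0.035]
 [0.518 0.422 0.035]
 [0.524 0.22  0.035]] [[0.4602 0.3095 0.035 ]]
top 117.0 rect [142.5 188.5] [[0.665, 0.362], [0.668, 0.251], [0.556, 0.246], [0.553, 0.355]] ell ((142.6337890625, 188.0004119873047), (39.19016647338867, 43.6970100402832), 51.34432601928711) bbox (122, 168, 42, 42) [[0.61  0.301 0.045]]
scene 161.0 rect [312. 155.] [[0.558, 0.303], [0.659, 0.351], [0.682, 0.288], [0.584, 0.242]] ell ((312.13525390625, 155.2344512939453), (14.548940658569336, 39.37946701049805), 95.0433120727539) bbox (292, 148, 41, 15) [[0.626 0.282 0.045]]
top 118.0 rect [128.9 247.7] [[0.513, 0.421], [0.527, 0.255], [0.388, 0.24], [0.375, 0.404]] ell ((129.38523864746094, 248.65554809570312), (63.62736129760742, 83.47612762451172), 80.9542236328125) bbox (99, 220, 62, 56) [[0.448 0.326 0.045]]
scene 164.0 rect [263.3 138.5] [[0.415, 0.236], [0.359, 0.365], [0.513, 0.391], [0.557, 0.263]] ell ((263.31201171875, 138.1020965576172), (31.397977828979492, 54.009117126464844), 84.06661224365234) bbox (237, 124, 54, 30) [[0.469 0.3   0.045]]
```

Call:
{"name": "step_arm", "arguments": {
  "increments": [
    [0, [0, 0, 30], 0],
    [0, [0, 0, 60], 0],
    [0, [0, 10, 90], 0],
    [0, [0, 20, 120], 0],
    [0, [0, 50, 150], 0],
    [0, [0, 80, 160], 0],
    [0, [0, 110, 160], 0],
    [0, [0, 140, 160], 0],
    [0, [0, 170, 160], 0],
    [0, [0, 200, 160], 0]
  ]
}}

```text
t: 4.67
tcp_pos: [0.4567, 0.116, 0.1965]
orientation: [1.587, 0.911, -1.588]
contact_force: [-0.2, 0.1, -0.5]
width: 0.0147
```

Call:
{"name": "step_arm", "arguments": {
  "increments": [
    [0, [-1, 25, 0], -3],
    [0, [-2, 50, 0], -6],
    [0, [-3, 75, 0], -9],
    [0, [-4, 100, 0], -12],
    [0, [-5, 125, 0], -15],
    [0, [-6, 150, 0], -18],
    [0, [-7, 175, 0], -20],
    [0, [-8, 200, 0], -20],
    [0, [-8, 217, 0], -20],
    [0, [-8, 217, 0], -20]
  ]
}}

```text
t: 5.5
tcp_pos: [0.4484, 0.3342, 0.1961]
orientation: [1.818, 0.66, -1.819]
contact_force: [0.8, 0.1, -0.4]
width: 0.015
```

Run:
```python
from h import *
c=get('wrist'); np.save('w3.npy',c,allow_pickle=True); save(c,'w3.png')
# predicted tray rim corners & tub rim
from math import *
im=c['pixels'][:,:,::-1].copy(); t=radians(6); Rm=np.array([[cos(t),-sin(t)],[sin(t),cos(t)]])
for s in [(-.07,-.09),(.07,-.09),(.07,.09),(-.07,.09)]:
    p=proj(c,[*(Rm@s+[.449,.333]),.035])[0]; cv2.circle(im,tuple(int(v) for v in p.round()),3,(0,0,255),1)
for k in range(12):
    p=proj(c,[.61+.068*cos(k*pi/6),.301+.068*sin(k*pi/6),.045])[0]; cv2.circle(im,tuple(int(v) for v in p.round()),2,(0,255,0),1)
cv2.imwrite('pics/w3.png',cv2.resize(im,None,fx=1.5,fy=1.5))
```

```text
(no output)
```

View pics/w3.png

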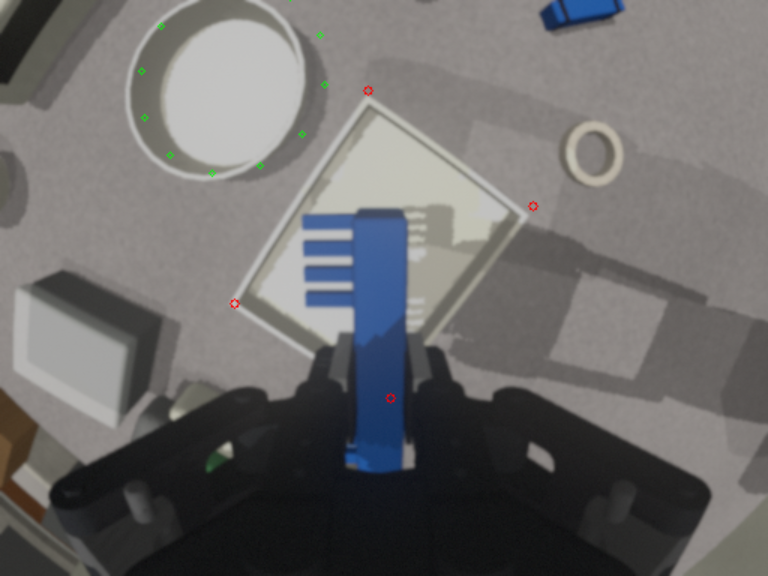

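The comb is held and the tray sits below it, with corners at 1.5x of (368,100), (523,213) and (235,302). The tub rim is centred near (217,88), so the tub and tray estimates shift by a few mm.

Run:
```python
from h import *
c=np.load('w3.npy',allow_pickle=True).item(); b=get('top')
u=np.array([(368,99),(526,213),(235,303)])/1.5
P=onz(c,u,.035); print(P.round(4),'centre',((P[1]+P[2])/2).round(4),'sides',np.linalg.norm(P[0]-P[1]),np.linalg.norm(P[0]-P[2]))
d=P[2]-P[0]; print('y axis deg',np.degrees(np.arctan2(d[1],d[0]))-90); d=P[0]-P[1]; print('x axis',np.degrees(np.arctan2(d[1],d[0])))
# tub rim: left edge/right edge/bottom
ub=np.array([(127,95),(304,75),(207,180),(147,33),(290,132),(165,165)])/1.5
for z in (.035,.045,.055):
    Q=onz(c,ub,z)[:,:2]; A=np.c_[2*Q,np.ones(len(Q))]; s=np.linalg.lstsq(A,(Q**2).sum(1),rcond=None)[0]; r=np.sqrt(s[2]+s[0]**2+s[1]**2); print('tub',z,s[:2].round(4),r.round(4))
print(onz(b,[(142.6,188)],.045))
utop=np.array([(178,163)])/2.3+[85,150]
# crop corners: near-(right top) corner = (+x,-y)
print('tri corner',tri(b,utop,c,u[:1]).round(4))
```

```text
[[0.5232 0.2556 0.035 ]
 [0.389  0.2429 0.035 ]
 [0.5081 0.4292 0.035 ]] centre [0.4485 0.336  0.035 ] sides 0.13477219153855075 0.17431194761995816
y axis deg 4.97650586835114
x axis 5.420464415298586
tub 0.035 [0.6204 0.3127] 0.0694
tub 0.045 [0.6161 0.3117] 0.0671
tub 0.055 [0.6119 0.3107] 0.0648
[[0.61003549 0.30092963 0.045     ]]
tri corner [[0.5268 0.2526 0.0011 0.    ]]
```

Call:
{"name": "step_arm", "arguments": {
  "increments": [
    [0, [0, 2, -30], 0],
    [0, [0, 2, -60], 0],
    [0, [0, 2, -90], 0],
    [0, [0, 2, -115], 0],
    [0, [0, 2, -140], 0],
    [0, [0, 2, -160], 0],
    [0, [0, 2, -172], 0],
    [0, [0, 2, -178], 0],
    [0, [0, 2, -182], 0],
    [0, [0, 2, -182], 0]
  ]
}}

```text
t: 6.43
tcp_pos: [0.4494, 0.3332, 0.0153]
orientation: [1.821, 0.656, -1.821]
contact_force: [1.0, 0.3, -0.8]
width: 0.0145
```

Call:
{"name": "step_arm", "arguments": {
  "increments": [
    [45, [0, 0, 0], 0],
    [45, [0, 0, 0], 0],
    [45, [0, 0, 0], 0],
    [45, [0, 0, 5], 0],
    [45, [0, 0, 25], 0],
    [45, [0, 0, 55], 0],
    [85, [0, 0, 85], 0],
    [85, [0, -15, 115], 0],
    [85, [0, -45, 145], 0],
    [85, [0, -75, 160], 0]
  ]
}}

```text
t: 7.27
tcp_pos: [0.4506, 0.2591, 0.18]
orientation: [1.825, 0.659, -1.812]
contact_force: [1.2, -0.8, 1.0]
width: 0.0847
```

Run:
```python
from h import *
s=read_state(); print(s['q'].round(3))
c=get('wrist'); np.save('w4.npy',c,allow_pickle=True); b=get('top'); np.save('t4.npy',b,allow_pickle=True)
im=np.hstack([c['pixels'],b['pixels'][:,:]])[:,:,::-1]; cv2.imwrite('pics/w4.png',cv2.resize(im,None,fx=.78,fy=.78))
h=cv2.cvtColor(c['pixels'],cv2.COLOR_RGB2HSV); m=((h[...,0]>100)&(h[...,0]<130)&(h[...,1]>120)&(h[...,2]>30)).astype(np.uint8)
m=cv2.morphologyEx(m,cv2.MORPH_CLOSE,np.ones((7,7),np.uint8))
n,l,st,ce=cv2.connectedComponentsWithStats(m)
for i in range(1,n):
    if st[i,4]>100:
        h=cv2.convexHull(np.argwhere(l==i)[:,::-1].astype(np.int32)); ap=cv2.approxPolyDP(h,3,True)[:,0]
        print(st[i],ap.tolist(),onz(c,ap,.03)[:,:2].round(4).tolist(),onz(c,ce[i],.03))
```

```text
[0.293 0.107 1.8   0.    1.229 2.74 ]
[329  32  61  29 965] [[389, 43], [381, 49], [340, 60], [332, 59], [329, 51], [335, 44], [383, 32]] [[0.4331, 0.0607], [0.4354, 0.0728], [0.4596, 0.1143], [0.4662, 0.1193], [0.4737, 0.1151], [0.4739, 0.105], [0.4454, 0.0563]] [[0.45415402 0.08849583 0.03      ]]
[ 190  178   29   90 1642] [[217, 267], [208, 266], [196, 255], [190, 178], [215, 182]] [[0.4131, 0.3687], [0.4217, 0.3745], [0.4405, 0.372], [0.4979, 0.304], [0.4753, 0.2907]] [[0.45655131 0.33004611 0.03      ]]
```

View pics/w4.png

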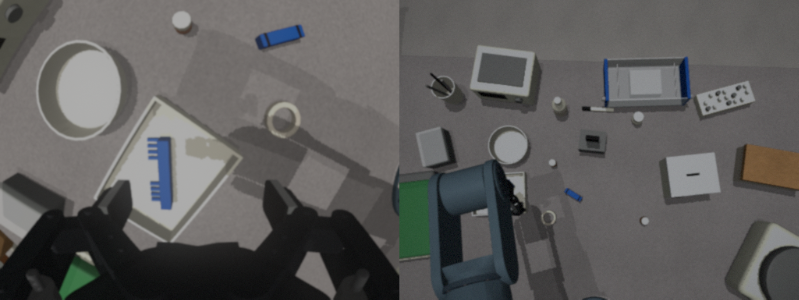

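Comb lies in the tray at about (160,175) in the wrist picture, and the dam is at (280,37).

Call:
{"name": "step_arm", "arguments": {
  "increments": [
    [85, [0, -18, 3], 7],
    [85, [0, -36, 6], 14],
    [85, [0, -54, 9], 21],
    [85, [0, -72, 12], 28],
    [85, [0, -90, 15], 35],
    [85, [0, -108, 18], 42],
    [85, [0, -126, 20], 49],
    [85, [0, -144, 20], 56],
    [85, [1, -162, 20], 63],
    [85, [2, -176, 20], 70]
  ]
}}

```text
t: 8.2
tcp_pos: [0.451, 0.0818, 0.1955]
orientation: [0.948, 1.354, -0.948]
contact_force: [0.7, -0.2, 0.6]
width: 0.085
```

Call:
{"name": "step_arm", "arguments": {
  "increments": [
    [85, [0, 0, 0], 7],
    [85, [0, 0, 0], 14],
    [85, [0, 0, 0], 21],
    [85, [0, 0, 0], 28],
    [85, [0, 0, 0], 35],
    [85, [0, 0, 0], 40],
    [85, [0, 0, 0], 40],
    [85, [0, 0, 0], 40],
    [85, [0, 0, 0], 40],
    [85, [0, 0, 0], 40]
  ]
}}

```text
t: 9.03
tcp_pos: [0.4511, 0.0827, 0.1953]
orientation: [0.416, 1.53, -0.416]
contact_force: [-0.0, 0.5, -0.1]
width: 0.0852
```

Run:
```python
from h import *
c=get('wrist'); np.save('w5.npy',c,allow_pickle=True); print(read_state()['tcp_pos'])
k0=np.load('w4.npy',allow_pickle=True).item()
h=cv2.cvtColor(c['pixels'],cv2.COLOR_RGB2HSV); m=((h[...,0]>100)&(h[...,0]<130)&(h[...,1]>120)&(h[...,2]>30)).astype(np.uint8)
m=cv2.morphologyEx(m,cv2.MORPH_CLOSE,np.ones((9,9),np.uint8))
n,l,st,ce=cv2.connectedComponentsWithStats(m)
i=min((i for i in range(1,n) if st[i,4]>300),key=lambda i:np.linalg.norm(onz(c,ce[i],.03)[0,:2]-[.453,.083]))
print(st[i],onz(c,ce[i],.03).round(4)); y0,hh=st[i,1],st[i,3]
for r in range(y0,y0+hh,5):
    x=np.flatnonzero(l[r]==i); q=onz(c,[(x.min()-.5,r),(x.max()+.5,r)],.03)[:,:2]; print(r,x.min(),x.max(),q.round(4).tolist(),q.mean(0).round(4))
print('tip',proj(c,[read_state()['tcp_pos']]))
x,y,w,hh=st[i,:4]; im=c['pixels'][max(0,y-30):y+hh+30,max(0,x-40):x+w+40,::-1]; cv2.imwrite('pics/w5.png',cv2.resize(im,None,fx=4,fy=4)); print(max(0,x-40),max(0,y-30),im.shape)
```

```text
[0.45110295 0.08264982 0.19528997]
[246 138  16  59 896] [[0.4535 0.0859 0.03  ]]
138 248 259 [[0.4633, 0.1147], [0.474, 0.1084]] [0.4686 0.1115]
143 246 261 [[0.4588, 0.1112], [0.4731, 0.1028]] [0.466 0.107]
148 246 261 [[0.4561, 0.1067], [0.4705, 0.0983]] [0.4633 0.1025]
153 246 261 [[0.4534, 0.1021], [0.4678, 0.0937]] [0.4606 0.0979]
158 246 261 [[0.4507, 0.0976], [0.4652, 0.0891]] [0.4579 0.0933]
163 246 261 [[0.448, 0.093], [0.4625, 0.0845]] [0.4552 0.0887]
168 246 261 [[0.4452, 0.0884], [0.4598, 0.0798]] [0.4525 0.0841]
173 246 261 [[0.4424, 0.0837], [0.4571, 0.0751]] [0.4498 0.0794]
178 246 261 [[0.4397, 0.079], [0.4543, 0.0704]] [0.447  0.0747]
183 246 260 [[0.4368, 0.0743], [0.4507, 0.0662]] [0.4437 0.0702]
188 247 260 [[0.4349, 0.069], [0.4479, 0.0613]] [0.4414 0.0652]
193 247 261 [[0.432, 0.0641], [0.446, 0.0559]] [0.439 0.06 ]
tip [[253.39612896 237.16394597]]
206 108 (119, 96, 3)
```

View pics/w5.png

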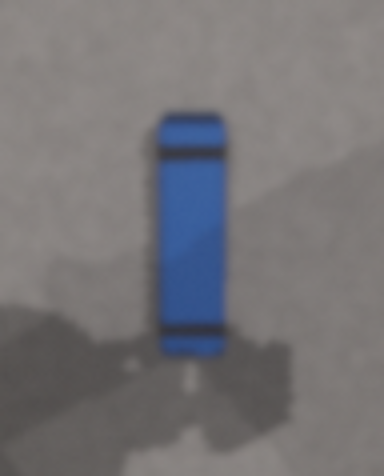

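The dam is centred at about (0.453, 0.0845) and aligned with the jaws. Two wrist views agree on it.

Call:
{"name": "step_arm", "arguments": {
  "increments": [
    [85, [2, 2, -30], 0],
    [85, [2, 2, -65], 0],
    [85, [2, 2, -100], 0],
    [85, [2, 2, -125], 0],
    [85, [2, 2, -150], 0],
    [85, [2, 2, -168], 0],
    [85, [2, 2, -180], 0],
    [85, [2, 2, -187], 0],
    [85, [2, 2, -187], 0],
    [50, [2, 2, -187], 0]
  ]
}}

```text
t: 9.92
tcp_pos: [0.4533, 0.0845, 0.0084]
orientation: [0.415, 1.531, -0.415]
contact_force: [-0.0, -0.3, -0.0]
width: 0.0752
```

Call:
{"name": "step_arm", "arguments": {
  "increments": [
    [0, [0, 0, 0], 0],
    [0, [0, 0, 0], 0],
    [0, [0, 0, 0], 0],
    [0, [0, 0, 0], 0],
    [0, [0, 0, 0], 0],
    [0, [0, 0, 0], 0],
    [0, [0, 0, 0], 0],
    [0, [0, 0, 20], 0],
    [0, [0, 0, 50], 0],
    [0, [0, 0, 80], 0]
  ]
}}

```text
t: 10.75
tcp_pos: [0.4517, 0.0846, 0.0883]
orientation: [0.414, 1.534, -0.415]
contact_force: [1.2, 0.7, -0.4]
width: 0.0172
```

Call:
{"name": "step_arm", "arguments": {
  "increments": [
    [0, [5, 8, 30], 0],
    [0, [20, 30, 60], 0],
    [0, [40, 55, 80], 0],
    [0, [60, 83, 80], 0],
    [0, [80, 110, 80], 0],
    [0, [100, 138, 80], 0],
    [0, [120, 166, 80], 0],
    [0, [140, 193, 80], 0],
    [0, [155, 214, 80], 0],
    [0, [163, 225, 80], 0]
  ]
}}

```text
t: 11.58
tcp_pos: [0.6169, 0.3121, 0.1676]
orientation: [0.414, 1.531, -0.413]
contact_force: [-0.5, -0.2, -0.2]
width: 0.0165
```

Run:
```python
from h import *
from math import *
c=get('wrist'); np.save('w6.npy',c,allow_pickle=True); print(read_state()['tcp_pos'],read_state()['width'])
im=cv2.resize(c['pixels'][:,:,::-1],None,fx=1.5,fy=1.5)
for k in range(24):
    p=proj(c,[.616+.068*cos(k*pi/12),.31+.068*sin(k*pi/12),.045])[0]*1.5; cv2.circle(im,tuple(int(v) for v in p.round()),2,(0,255,0),1)
cv2.imwrite('pics/w6.png',im)
```

```text
[0.61742436 0.31288739 0.16751251] 0.016953906567379298
```

View pics/w6.png

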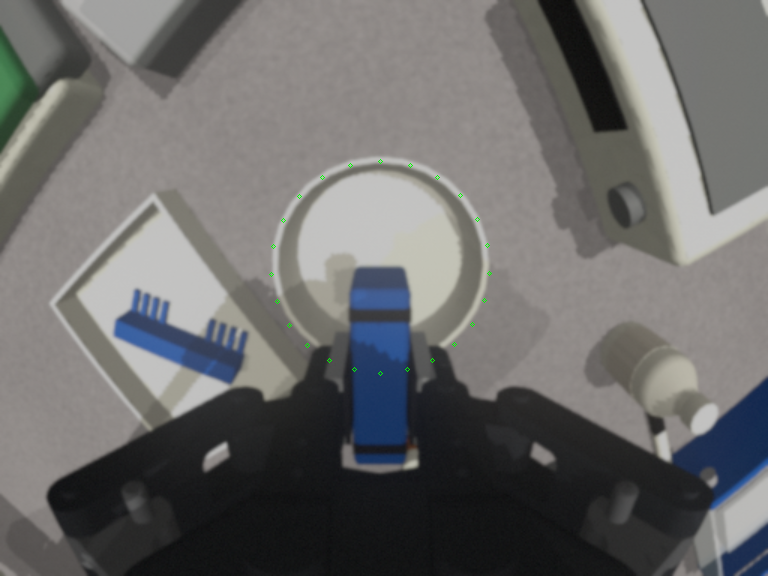

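The predicted rim lies exactly on the tub, and the dam is centred over it, so I lower and release.

Call:
{"name": "step_arm", "arguments": {
  "increments": [
    [0, [0, 0, -30], 0],
    [0, [0, 0, -60], 0],
    [0, [0, 0, -90], 0],
    [0, [0, 0, -110], 0],
    [0, [0, 0, -128], 0],
    [0, [0, 0, -140], 0],
    [0, [0, 0, -148], 0],
    [0, [0, 0, -152], 0],
    [0, [0, 0, -152], 0],
    [0, [0, 0, -152], 0]
  ]
}}

```text
t: 12.47
tcp_pos: [0.6168, 0.3097, 0.0173]
orientation: [0.415, 1.53, -0.414]
contact_force: [0.2, 0.5, 0.5]
width: 0.0171
```

Call:
{"name": "step_arm", "arguments": {
  "increments": [
    [40, [0, 0, 0], 0],
    [40, [0, 0, 0], 0],
    [40, [0, 0, 0], 0],
    [40, [0, 0, 5], 0],
    [40, [0, 0, 25], 0],
    [40, [0, 0, 55], 0],
    [85, [0, 0, 90], 0],
    [85, [0, 0, 125], 5],
    [85, [0, -20, 155], 10],
    [85, [0, -50, 185], 15]
  ]
}}

```text
t: 13.3
tcp_pos: [0.616, 0.2619, 0.2037]
orientation: [0.205, 1.559, -0.202]
contact_force: [0.6, -0.7, -0.3]
width: 0.0846
```

Call:
{"name": "step_arm", "arguments": {
  "increments": [
    [85, [2, -25, 10], 3],
    [85, [4, -50, 20], 6],
    [85, [6, -75, 30], 9],
    [85, [8, -100, 35], 12],
    [85, [10, -120, 35], 12],
    [85, [12, -140, 35], 12],
    [85, [14, -160, 35], 12],
    [85, [16, -170, 35], 12],
    [85, [17, -170, 35], 12],
    [85, [17, -170, 35], 12]
  ]
}}

```text
t: 14.13
tcp_pos: [0.6334, 0.0901, 0.2361]
orientation: [0.047, 1.57, -0.046]
contact_force: [-1.0, 0.0, -0.5]
width: 0.085
```

Run:
```python
from h import *
c=get('wrist'); np.save('w7.npy',c,allow_pickle=True); print(read_state()['tcp_pos'])
```

```text
[0.6331423  0.09081949 0.2359444 ]
```

Call:
{"name": "step_arm", "arguments": {
  "increments": [
    [85, [0, -15, 0], 0],
    [85, [0, -30, 0], 0],
    [85, [0, -45, 0], 0],
    [85, [0, -60, 0], 0],
    [85, [0, -71, 0], 0],
    [85, [0, -71, 0], 0],
    [85, [0, -71, 0], 0],
    [85, [0, -71, 0], 0],
    [85, [0, -71, 0], 0],
    [85, [0, -71, 0], 0]
  ]
}}

```text
t: 15.02
tcp_pos: [0.6331, 0.0197, 0.2358]
orientation: [0.045, 1.57, -0.045]
contact_force: [-0.3, 1.4, -0.2]
width: 0.0851
```

Run:
```python
from h import *
c=get('wrist'); np.save('w8.npy',c,allow_pickle=True); print(read_state()['tcp_pos'])
a=np.load('w7.npy',allow_pickle=True).item()
out=[]
for k in (a,c):
    p=proj(k,[.633,.021,.11])[0].round().astype(int); x0=max(0,p[0]-64);y0=max(0,p[1]-64); print('off',x0,y0,p)
    out.append(cv2.resize(k['pixels'][y0:y0+128,x0:x0+128,::-1],(390,390),interpolation=cv2.INTER_CUBIC))
cv2.imwrite('pics/w78.png',cv2.convertScaleAbs(np.hstack(out),alpha=1.4,beta=15))
```

```text
[0.63311216 0.01974768 0.23574308]
off 193 182 [257 246]
off 189 114 [253 178]
```

View pics/w78.png

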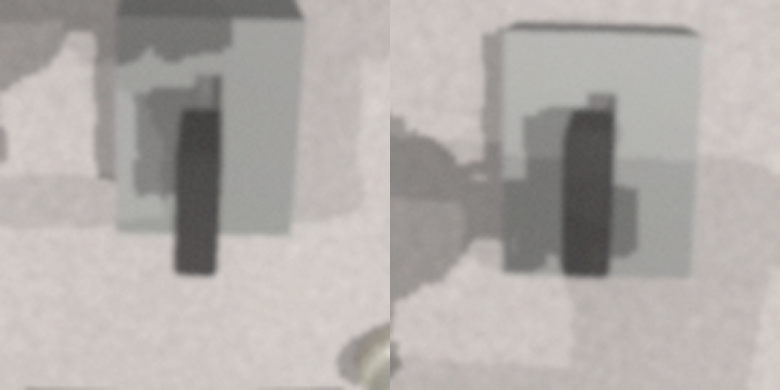

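Run:
```python
from h import *
a,c=[np.load(f'w{i}.npy',allow_pickle=True).item() for i in (7,8)]
s=128/390
L=lambda p:np.array(p,float)*s+[193,182]-.3
Rr=lambda p:(np.array(p,float)-[390,0])*s+[189,114]-.3
l=L([(175,274),(216,274)]); r=Rr([(562,276),(609,276)])
print(tri(a,l,c,r).round(4)); print(onz(a,l,.13).round(4),onz(c,r,.13).round(4))
# column profile: dark handle widths per row in right view, on z=.13
for k,rows in ((a,range(222,272,6)),(c,range(150,206,6))):
    g=cv2.GaussianBlur(cv2.cvtColor(k['pixels'],cv2.COLOR_RGB2GRAY),(3,3),0)
    for y in rows:
        x=np.flatnonzero(g[y,235:275]<45)+235
        if len(x): q=onz(k,[(x.min()-.5,y),(x.max()+.5,y)],.13); print(y,x.min(),x.max(),q[:,:2].round(4).tolist())
# stand top corners z=.06 from right view
u=Rr([(503,32),(698,35),(690,276),(502,272)]); P=onz(c,u,.06); print('stand',P[:,:2].round(4).tolist(),P.mean(0).round(4))
b=np.load('t4.npy',allow_pickle=True).item()
```

```text
[[6.249e-01 1.300e-03 1.271e-01 3.000e-04]
 [6.384e-01 5.000e-04 1.273e-01 2.000e-04]]
[[0.6252 0.0031 0.13  ]
 [0.6382 0.0022 0.13  ]] [[0.6249 0.0023 0.13  ]
 [0.6385 0.0015 0.13  ]]
222 253 263 [[0.6306, 0.0553], [0.6405, 0.0547]]
228 253 263 [[0.6303, 0.0494], [0.6402, 0.0488]]
234 252 262 [[0.629, 0.0435], [0.639, 0.0429]]
240 253 261 [[0.6295, 0.0373], [0.6378, 0.0368]]
246 257 261 [[0.6329, 0.0309], [0.6375, 0.0306]]
156 250 259 [[0.6313, 0.0449], [0.6397, 0.0444]]
174 248 259 [[0.6287, 0.0294], [0.6389, 0.0288]]
180 247 259 [[0.6275, 0.0242], [0.6386, 0.0236]]
186 247 259 [[0.6272, 0.0189], [0.6384, 0.0182]]
192 247 259 [[0.6268, 0.0135], [0.6381, 0.0128]]
198 247 257 [[0.6265, 0.008], [0.6361, 0.0074]]
stand [[0.6067, 0.0691], [0.6748, 0.0643], [0.6692, -0.0245], [0.5995, -0.0189]] [0.6375 0.0225 0.06  ]
```

The handle's top corners triangulate to z≈0.127, and the handle centre is about (0.634, 0.0235). The stand yaw is about -4°. The handle seems to lean slightly towards -x in its loose slot, which the flat pads should correct.

Call:
{"name": "step_arm", "arguments": {
  "increments": [
    [85, [1, 4, -25], -1],
    [85, [1, 4, -50], -1],
    [85, [1, 4, -75], -1],
    [85, [1, 4, -100], -1],
    [85, [1, 4, -120], -1],
    [85, [1, 4, -135], -1],
    [85, [1, 4, -142], -1],
    [85, [1, 4, -145], -1],
    [85, [1, 4, -145], -1],
    [50, [1, 4, -145], -1]
  ]
}}

```text
t: 15.9
tcp_pos: [0.6349, 0.0231, 0.0919]
orientation: [0.059, 1.568, -0.059]
contact_force: [-0.3, -0.5, 0.7]
width: 0.0751
```

Call:
{"name": "step_arm", "arguments": {
  "increments": [
    [0, [0, 0, 0], 0],
    [0, [0, 0, 0], 0],
    [0, [0, 0, 0], 0],
    [0, [0, 0, 0], 0],
    [0, [0, 0, 0], 0],
    [0, [0, 0, 0], 0],
    [0, [0, 0, 0], 0],
    [0, [0, 0, 0], 0],
    [0, [0, 0, 0], 0],
    [0, [0, 0, 0], 0]
  ]
}}

```text
t: 16.73
tcp_pos: [0.6352, 0.0228, 0.0915]
orientation: [0.059, 1.567, -0.059]
contact_force: [4.9, -0.4, 1.6]
width: 0.0136
```

Call:
{"name": "step_arm", "arguments": {
  "increments": [
    [0, [0, 0, 8], 0],
    [0, [0, 0, 20], 0],
    [0, [0, 0, 35], 0],
    [0, [0, 0, 50], 0],
    [0, [0, 0, 65], 0],
    [0, [0, 0, 85], 0],
    [0, [0, 0, 105], 0],
    [0, [0, 0, 125], 0],
    [0, [0, 0, 140], 0],
    [0, [0, 0, 140], 0]
  ]
}}

```text
t: 17.57
tcp_pos: [0.6347, 0.023, 0.2336]
orientation: [0.059, 1.568, -0.059]
contact_force: [-0.2, 0.5, -0.6]
width: 0.0131
```

Run:
```python
from h import *
s=read_state(); print(s['tcp_pos'],s['contact_force'],s['width'])
a=get('scene'); b=get('top'); t=s['tcp_pos']
np.save('s9.npy',a,allow_pickle=True)
p=proj(a,t+[0,0,-.04])[0].astype(int); q=proj(b,[.52,-.306,.11])[0].astype(int); print(p,q)
i1=cv2.resize(a['pixels'][p[1]-60:p[1]+60,p[0]-60:p[0]+60,::-1],(400,400),interpolation=cv2.INTER_CUBIC)
i2=cv2.resize(b['pixels'][q[1]-40:q[1]+40,q[0]-40:q[0]+40,::-1],(400,400),interpolation=cv2.INTER_CUBIC)
cv2.imwrite('pics/s9.png',cv2.convertScaleAbs(np.hstack([i1,i2]),alpha=1.3))
```

```text
[0.63465912 0.02303202 0.23361812] [-0.21935179  0.54253013 -0.62784642] 0.013123464485646498
[275 163] [375 225]
```

View pics/s9.png

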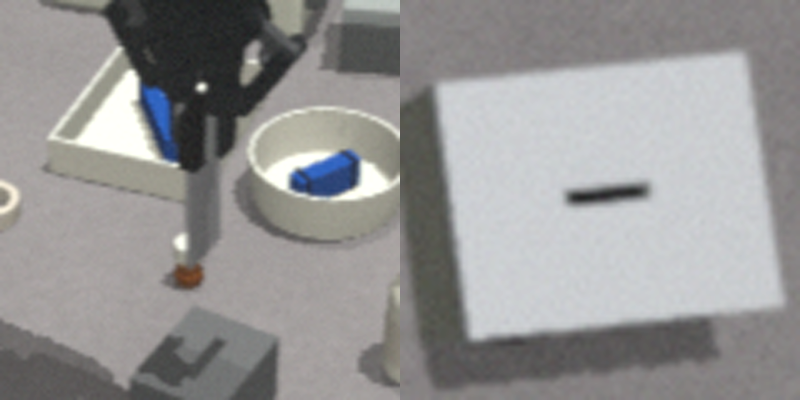

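Lifter held clear of the stand with its blade vertical. The dam is in the tub and the comb in the tray.

Call:
{"name": "step_arm", "arguments": {
  "increments": [
    [0, [-6, -25, 10], 1],
    [0, [-14, -60, 10], 3],
    [0, [-22, -95, 10], 5],
    [0, [-31, -130, 10], 7],
    [0, [-40, -165, 10], 9],
    [0, [-50, -200, 10], 11],
    [0, [-60, -235, 10], 12],
    [0, [-70, -270, 10], 12],
    [0, [-80, -305, 10], 12],
    [0, [-87, -335, 10], 12]
  ]
}}

```text
t: 18.5
tcp_pos: [0.5447, -0.3132, 0.2379]
orientation: [-0.102, 1.572, 0.107]
contact_force: [1.0, -0.4, -0.7]
width: 0.0131
```

Call:
{"name": "step_arm", "arguments": {
  "increments": [
    [0, [-5, -20, 0], 0],
    [0, [-10, -38, 0], 0],
    [0, [-14, -53, 0], 0],
    [0, [-14, -53, 0], 0],
    [0, [-14, -53, 0], 0],
    [0, [-14, -53, 0], 0],
    [0, [-14, -53, 0], 0],
    [0, [-14, -53, 0], 0],
    [0, [-14, -53, 0], 0],
    [0, [-14, -53, 0], 0]
  ]
}}

```text
t: 19.33
tcp_pos: [0.5335, -0.3643, 0.2409]
orientation: [-0.106, 1.568, 0.106]
contact_force: [0.1, 0.5, -1.4]
width: 0.013
```

```bash
cat >> h.py <<'E'
from scipy.spatial.transform import Rotation as R
def tool():
    s=read_state(); M=R.from_rotvec(s['orientation']).as_matrix(); return s,M,np.degrees(np.arctan2(M[1,2],M[0,2]))
def slotpix(c,guess=(.525,-.306,.11),w=45):
    g=cv2.cvtColor(c['pixels'],cv2.COLOR_RGB2GRAY).astype(float); p=proj(c,guess)[0].round().astype(int)
    x0,y0=max(0,p[0]-w),max(0,p[1]-w); s=g[y0:y0+2*w,x0:x0+2*w]; m=(s<.5*np.median(s)).astype(np.uint8)
    n,l,st,ce=cv2.connectedComponentsWithStats(m)
    i=min((i for i in range(1,n) if st[i,4]>50),key=lambda i:np.linalg.norm(ce[i]+[x0,y0]-p))
    pts=np.argwhere(l==i)[:,::-1].astype(np.float32)+[x0,y0]; r=cv2.minAreaRect(pts.astype(np.float32)); return ce[i]+[x0,y0],r,st[i]
E
python3 - <<'E'
from h import *
s,M,j=tool(); print(s['tcp_pos'].round(4),j.round(2),np.degrees(np.arccos(-M[2,0])).round(2))
c=get('wrist'); np.save('w10.npy',c,allow_pickle=True)
ce,r,st=slotpix(c); print(ce,r,st,onz(c,ce,.11).round(4)); B=onz(c,cv2.boxPoints(r),.11)[:,:2]; print(B.round(4).tolist(),'c',B.mean(0).round(4))
e=[B[1]-B[0],B[2]-B[1]]; e=max(e,key=np.linalg.norm); print('len',np.linalg.norm(e),'ang',np.degrees(np.arctan2(e[1],e[0]))%180-90)
b=get('top'); u=np.array([(438,85),(745,52),(783,305),(470,338)])-[400,0]; P=onz(b,u/5+[335,185],.11)[:,:2]; print(P.round(4).tolist(),P.mean(0))
for k in range(4): d=P[(k+1)%4]-P[k]; print(np.linalg.norm(d).round(4),np.degrees(np.arctan2(d[1],d[0])).round(1))
cv2.imwrite('pics/w10.png',cv2.resize(c['pixels'][:,:,::-1],None,fx=1.5,fy=1.5))
E
```

```text
[ 0.5335 -0.3643  0.2409] 7.74 0.01
[253.  114.5] ((253.0, 114.49998474121094), (40.99999237060547, 3.999999523162842), 90.0) [ 43  24   5  42 210] [[ 0.5252 -0.3056  0.11  ]]
[[0.5209, -0.2872], [0.5245, -0.2867], [0.5296, -0.3241], [0.5259, -0.3246]] c [ 0.5252 -0.3056]
len 0.037711015172683715 ang 7.767727395725643
[[0.5774, -0.2219], [0.5986, -0.3789], [0.4707, -0.3952], [0.4504, -0.2375]] [ 0.52428172 -0.30836236]
0.1585 -82.3
0.1289 -172.7
0.1591 97.3
0.128 7.0
```

View pics/w10.png

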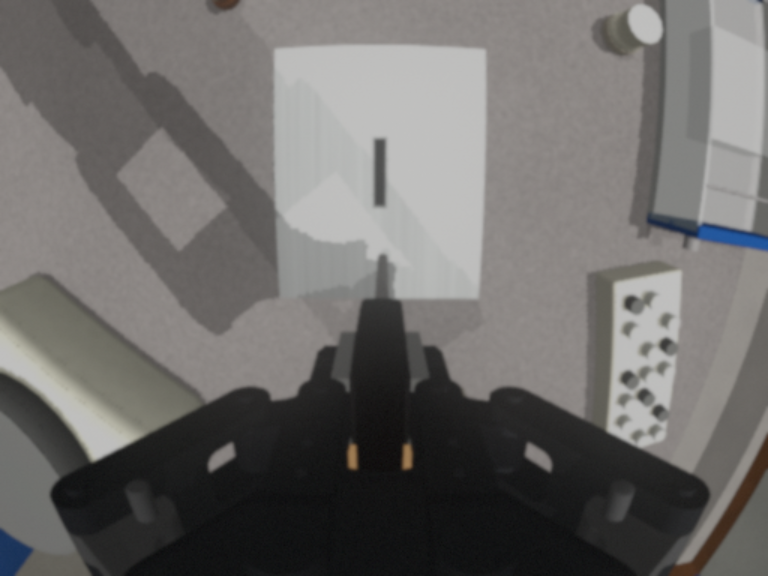

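The slot is at (253,114) native, aligned with the jaws, at (0.525,-0.3055). The blade's near edge is visible at about (254.7,170-198), so next I check the blade's offset in the grip.

Run:
```python
from h import *
s,M,j=tool(); c=np.load('w10.npy',allow_pickle=True).item(); t=s['tcp_pos']
g=cv2.cvtColor(c['pixels'],cv2.COLOR_RGB2GRAY).astype(int)
for y in range(160,200,4): print(y,g[y,244:266].tolist())
for d in (.076,.081,.086):
  for yy in (.018,.020,.022):
    P=[t+M@np.array([d,yy,z]) for z in (-.0025,.0025)]; print(d,yy,proj(c,P).round(1).tolist())
P=[t+M@np.array([x,.02,z]) for x in (0.01,.03,.05,.07) for z in (-.0025,.0025)]; print(proj(c,P).round(1).tolist())
```

```text
160 [186, 190, 190, 190, 190, 190, 190, 190, 189, 190, 190, 190, 190, 189, 187, 184, 181, 180, 180, 181, 182, 182]
164 [163, 177, 186, 189, 190, 190, 190, 190, 190, 190, 189, 189, 189, 189, 189, 190, 189, 188, 185, 184, 182, 182]
168 [175, 185, 189, 189, 190, 190, 189, 188, 184, 177, 170, 166, 167, 173, 177, 182, 186, 189, 189, 190, 190, 189]
172 [165, 173, 176, 178, 182, 184, 180, 162, 133, 106, 98, 97, 100, 117, 146, 169, 182, 187, 189, 189, 189, 189]
176 [151, 150, 152, 152, 154, 152, 145, 128, 108, 95, 94, 96, 98, 102, 114, 126, 133, 140, 154, 168, 178, 182]
180 [150, 150, 151, 150, 148, 144, 136, 119, 101, 93, 93, 95, 96, 102, 112, 123, 128, 130, 134, 147, 165, 176]
184 [137, 134, 133, 134, 133, 129, 120, 106, 96, 91, 93, 93, 94, 97, 109, 119, 127, 131, 142, 163, 176, 180]
188 [130, 131, 132, 132, 132, 127, 115, 100, 93, 89, 89, 90, 92, 97, 108, 120, 128, 138, 157, 172, 179, 179]
192 [130, 131, 131, 132, 131, 125, 111, 96, 88, 88, 87, 86, 87, 92, 104, 117, 127, 136, 153, 169, 178, 179]
196 [128, 128, 129, 130, 127, 119, 104, 91, 87, 85, 87, 86, 85, 89, 98, 112, 123, 129, 141, 161, 175, 178]
0.076 0.018 [[249.9, 172.3], [256.6, 172.3]]
0.076 0.02 [[249.9, 169.7], [256.6, 169.7]]
0.076 0.022 [[249.9, 167.1], [256.6, 167.1]]
0.081 0.018 [[250.0, 170.9], [256.5, 170.9]]
0.081 0.02 [[250.0, 168.3], [256.5, 168.3]]
0.081 0.022 [[250.0, 165.8], [256.5, 165.8]]
0.086 0.018 [[250.0, 169.5], [256.4, 169.5]]
0.086 0.02 [[250.0, 167.0], [256.4, 167.0]]
0.086 0.022 [[250.0, 164.5], [256.4, 164.5]]
[[248.8, 196.1], [258.1, 196.1], [249.2, 186.1], [257.6, 186.1], [249.6, 178.1], [257.1, 178.1], [249.8, 171.5], [256.7, 171.5]]
```

Call:
{"name": "step_arm", "arguments": {
  "increments": [
    [0, [-2, 10, 0], 0],
    [0, [-4, 25, 0], 0],
    [0, [-6, 40, 0], 0],
    [0, [-8, 52, 0], 0],
    [0, [-9, 60, -5], 0],
    [0, [-9, 60, -15], 0],
    [0, [-9, 60, -25], 0],
    [0, [-9, 60, -34], 0],
    [0, [-9, 60, -40], 0],
    [0, [-9, 60, -40], 0]
  ]
}}

```text
t: 20.27
tcp_pos: [0.5231, -0.3047, 0.1979]
orientation: [-0.102, 1.571, 0.107]
contact_force: [-0.3, 0.5, -1.2]
width: 0.0136
```

Run:
```python
from h import *
s,M,j=tool(); print(s['tcp_pos'].round(4),j.round(2),s['contact_force'])
c=get('wrist'); np.save('w11.npy',c,allow_pickle=True)
P=[s['tcp_pos']+M@np.array([.081,.02,z]) for z in (-.0025,.0025)]; print('tip pred',proj(c,P).round(1).tolist())
y=np.array([-.135,.991,0])*.021; print('slot pred ends',proj(c,[np.array([.5252,-.3056,.11])+k*y for k in(-1,0,1)]).round(1).tolist())
im=cv2.resize(c['pixels'][130:220,198:308,::-1],None,fx=5,fy=5,interpolation=cv2.INTER_CUBIC)
a=get('scene'); p=proj(a,[.525,-.306,.125])[0].astype(int); i2=cv2.resize(a['pixels'][p[1]-35:p[1]+25,p[0]-25:p[0]+25,::-1],(375,450),interpolation=cv2.INTER_CUBIC)
i=np.hstack([im,i2]); cv2.imwrite('pics/w11.png',cv2.resize(i,None,fx=.86,fy=.86)); print(i.shape)
g=cv2.cvtColor(c['pixels'],cv2.COLOR_RGB2GRAY).astype(int)
for r in range(144,196,4): print(r,g[r,240:268].tolist())
```

```text
[ 0.5231 -0.3047  0.1979] 7.64 [-0.29727556  0.48298597 -1.23617346]
tip pred [[250.2, 167.9], [256.7, 167.9]]
slot pred ends [[256.2, 216.5], [256.2, 192.2], [256.2, 166.7]]
(450, 925, 3)
144 [185, 185, 184, 183, 182, 182, 182, 183, 182, 182, 181, 180, 181, 181, 181, 182, 180, 179, 179, 179, 179, 179, 179, 179, 180, 180, 180, 180]
148 [185, 186, 183, 182, 181, 181, 182, 182, 182, 181, 180, 180, 180, 181, 181, 181, 180, 179, 178, 179, 178, 178, 178, 179, 179, 179, 180, 180]
152 [188, 187, 186, 184, 181, 181, 181, 182, 182, 181, 180, 180, 179, 180, 180, 180, 179, 178, 178, 178, 177, 177, 178, 178, 179, 179, 180, 180]
156 [188, 189, 188, 187, 186, 184, 182, 182, 182, 180, 179, 178, 178, 179, 180, 180, 178, 178, 178, 177, 177, 177, 178, 178, 178, 179, 179, 179]
160 [188, 189, 189, 189, 188, 189, 187, 186, 184, 181, 179, 178, 179, 179, 179, 180, 178, 177, 177, 177, 177, 176, 177, 178, 178, 179, 178, 179]
164 [188, 188, 188, 189, 188, 188, 189, 188, 188, 188, 187, 184, 180, 177, 176, 176, 176, 174, 174, 173, 173, 174, 175, 176, 178, 177, 178, 178]
168 [177, 176, 176, 178, 181, 180, 174, 1
[... 216 characters left out ...]
76, 177, 177, 177]
176 [153, 153, 153, 152, 151, 150, 150, 151, 150, 147, 137, 119, 102, 93, 92, 95, 95, 92, 86, 88, 117, 152, 173, 179, 178, 178, 176, 177]
180 [153, 153, 153, 151, 150, 149, 149, 150, 149, 145, 133, 113, 99, 93, 93, 94, 94, 93, 87, 92, 119, 149, 170, 180, 181, 180, 178, 177]
184 [152, 152, 152, 151, 149, 149, 149, 149, 146, 138, 122, 104, 93, 91, 92, 92, 93, 91, 86, 86, 101, 121, 133, 138, 140, 145, 152, 158]
188 [151, 150, 150, 148, 147, 145, 139, 136, 133, 127, 113, 98, 91, 89, 90, 90, 92, 90, 84, 84, 97, 113, 122, 126, 128, 129, 128, 128]
192 [136, 134, 132, 131, 129, 128, 127, 128, 128, 122, 109, 93, 86, 86, 86, 89, 88, 85, 80, 83, 98, 112, 123, 125, 126, 126, 126, 128]
```

View pics/w11.png

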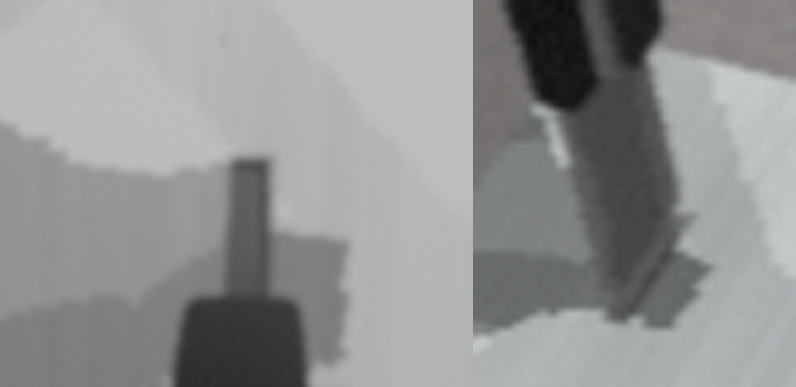

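Blade tip and slot in one picture: slot centre at column ~256, blade centre at ~254.4, so about 1.2 mm more along +jaw. Lengthwise they match within the estimate. I'll descend gently.

Call:
{"name": "step_arm", "arguments": {
  "increments": [
    [0, [1, 0, 0], 0],
    [0, [1, 0, -2], 0],
    [0, [1, 0, -4], 0],
    [0, [1, 0, -5], 0],
    [0, [1, 0, -6], 0],
    [0, [1, 0, -7], 0],
    [0, [1, 0, -8], 0],
    [0, [1, 0, -9], 0],
    [0, [1, 0, -10], 0],
    [0, [1, 0, -10], 0]
  ]
}}

```text
t: 21.2
tcp_pos: [0.525, -0.3048, 0.1905]
orientation: [-0.105, 1.569, 0.106]
contact_force: [0.2, -0.2, -1.2]
width: 0.0133
```

Call:
{"name": "step_arm", "arguments": {
  "increments": [
    [0, [0, 0, -1], 0],
    [0, [0, 0, -2], 0],
    [0, [0, 0, -3], 0],
    [0, [0, 0, -4], 0],
    [0, [0, 0, -5], 0],
    [0, [0, 0, -5], 0],
    [0, [0, 0, -5], 0],
    [0, [0, 0, -5], 0],
    [0, [0, 0, -5], 0],
    [0, [0, 0, -5], 0]
  ]
}}

```text
t: 22.03
tcp_pos: [0.5249, -0.3049, 0.1855]
orientation: [-0.105, 1.569, 0.105]
contact_force: [-1.4, -0.3, -2.2]
width: 0.0131
```

Call:
{"name": "step_arm", "arguments": {
  "increments": [
    [0, [0, 0, -1], 0],
    [0, [0, 0, -2], 0],
    [0, [0, 0, -3], 0],
    [0, [0, 0, -4], 0],
    [0, [0, 0, -5], 0],
    [0, [0, 0, -6], 0],
    [0, [0, 0, -6], 0],
    [0, [0, 0, -6], 0],
    [0, [0, 0, -6], 0],
    [0, [0, 0, -6], 0]
  ]
}}

```text
t: 22.87
tcp_pos: [0.525, -0.3049, 0.1795]
orientation: [-0.105, 1.569, 0.105]
contact_force: [-2.6, -1.4, -0.5]
width: 0.0132
```

Call:
{"name": "step_arm", "arguments": {
  "increments": [
    [0, [-0.5, 0, 0], 0],
    [0, [-0.5, 0, -3], 0],
    [0, [-0.5, 0, -6], 0],
    [0, [-0.5, 0, -9], 0],
    [0, [-0.5, 0, -12], 0],
    [0, [-0.5, 0, -15], 0],
    [0, [-0.5, 0, -15], 0],
    [0, [-0.5, 0, -15], 0],
    [0, [-0.5, 0, -15], 0],
    [0, [-0.5, 0, -15], 0]
  ]
}}

```text
t: 23.7
tcp_pos: [0.5249, -0.305, 0.1649]
orientation: [-0.106, 1.568, 0.105]
contact_force: [0.2, 1.2, -0.2]
width: 0.0134
```

Call:
{"name": "step_arm", "arguments": {
  "increments": [
    [0, [0, 0, -3], 0],
    [0, [0, 0, -6], 0],
    [0, [0, 0, -9], 0],
    [0, [0, 0, -12], 0],
    [0, [0, 0, -15], 0],
    [0, [0, 0, -15], 0],
    [0, [0, 0, -15], 0],
    [0, [0, 0, -15], 0],
    [0, [0, 0, -15], 0],
    [0, [0, 0, -15], 0]
  ]
}}

```text
t: 24.53
tcp_pos: [0.5248, -0.305, 0.15]
orientation: [-0.106, 1.568, 0.105]
contact_force: [-0.4, 0.3, -0.6]
width: 0.0132
```

Run:
```python
from h import *
s,M,j=tool(); t=s['tcp_pos']; print(t.round(4),j.round(2),s['contact_force'].round(1),s['width'].round(4),s['t'])
a=get('scene'); b=get('top'); w=get('wrist')
# handle bottom expected at TCP+~1mm; visible blade between handle/fingers and top
print('proj handle bottom, slot mouth',proj(a,[t-[0,0,0],[.5252,-.3056,.11]]).round(1).tolist())
p=proj(a,[.525,-.306,.13])[0].astype(int); i1=cv2.resize(a['pixels'][p[1]-40:p[1]+40,p[0]-40:p[0]+40,::-1],(400,400),interpolation=cv2.INTER_CUBIC)
i2=cv2.resize(a['pixels'][95:215,200:360,::-1],(400,300),interpolation=cv2.INTER_CUBIC); i2=np.pad(i2,((0,100),(0,0),(0,0)))
cv2.imwrite('pics/end.png',cv2.convertScaleAbs(np.hstack([i1,i2]),alpha=1.2))
```

```text
Traceback (most recent call last):
AttributeError: 'float' object has no attribute 'round'
```

Run:
```python
from h import *
s,M,j=tool(); t=s['tcp_pos']; print(t.round(4),j.round(2),s['contact_force'].round(1),s['width'],s['t'])
a=get('scene'); b=get('top')
g=cv2.GaussianBlur(cv2.cvtColor(a['pixels'],cv2.COLOR_RGB2GRAY),(3,3),0)
# brightness up the blade's camera-facing face, at three places across it
yd=M[:,1]
for k in (-.012,0,.012):
    z=np.arange(.10,.20,.005); P=np.array([[.5252,-.3056,0]+k*yd+[0,0,q] for q in z]); u=proj(a,P).round().astype(int); print(k,[(round(q,3),int(g[v[1],v[0]])) for q,v in zip(z,u)])
for c in (a,b):
    h=cv2.cvtColor(c['pixels'],cv2.COLOR_RGB2HSV); m=((h[...,0]>105)&(h[...,0]<130)&(h[...,1]>150)&(h[...,2]>40)).astype(np.uint8)
    m=cv2.morphologyEx(m,cv2.MORPH_CLOSE,np.ones((5,5),np.uint8)); n,l,st,ce=cv2.connectedComponentsWithStats(m)
    for i in range(1,n):
        if st[i,4]>60:
            q=onz(c,ce[i],.02)[0]
            if q[0]<.75 and q[1]>0: print(c['name'],st[i,4],q.round(3))
```

```text
[ 0.5248 -0.305   0.15  ] 7.68 [-0.4  0.3 -0.6] 0.01317664392542162 24.5333
-0.012 [(np.float64(0.1), 142), (np.float64(0.105), 95), (np.float64(0.11), 83), (np.float64(0.115), 80), (np.float64(0.12), 75), (np.float64(0.125), 77), (np.float64(0.13), 75), (np.float64(0.135), 72), (np.float64(0.14), 47), (np.float64(0.145), 27), (np.float64(0.15), 21), (np.float64(0.155), 22), (np.float64(0.16), 22), (np.float64(0.165), 22), (np.float64(0.17), 22), (np.float64(0.175), 21), (np.float64(0.18), 22), (np.float64(0.185), 19), (np.float64(0.19), 22), (np.float64(0.195), 21)]
0 [(np.float64(0.1), 89), (np.float64(0.105), 81), (np.float64(0.11), 72), (np.float64(0.115), 70), (np.float64(0.12), 70), (np.float64(0.125), 70), (np.float64(0.13), 70), (np.float64(0.135), 67), (np.float64(0.14), 60), (np.float64(0.145), 67), (np.float64(0.15), 56), (np.float64(0.155), 66), (np.float64(0.16), 53), (np.float64(0.165), 65), (np.float64(0.17), 69), (np.float64(0.175), 49), (np.float64(0.18), 29), (np.float64(0.185), 26), (np.float64(0.19), 27), (np.float64(0.195), 26)]
0.012 [(np.float64(0.1), 92), (np.float64(0.105), 81), (np.float64(0.11), 79), (np.float64(0.115), 72), (np.float64(0.12), 71), (np.float64(0.125), 73), (np.float64(0.13), 62), (np.float64(0.135), 48), (np.float64(0.14), 50), (np.float64(0.145), 42), (np.float64(0.15), 50), (np.float64(0.155), 42), (np.float64(0.16), 31), (np.float64(0.165), 31), (np.float64(0.17), 29), (np.float64(0.175), 28), (np.float64(0.18), 28), (np.float64(0.185), 26), (np.float64(0.19), 26), (np.float64(0.195), 26)]
scene 143 [0.456 0.333 0.02 ]
scene 130 [0.615 0.316 0.02 ]
top 109 [0.617 0.308 0.02 ]
top 245 [0.449 0.335 0.02 ]
```

```bash
python3 -c "
from station import close_job; print(close_job())"
```

```text
the job is handed in; nothing more can be done
None
```

The job is handed in at 24.5 s of the 72 s allowed. The comb is in the tray and the end block is in the tub, both let go. The lifter is still gripped, with its blade about 40 mm down through the slot.

- **Comb and end block:** at the end, two cameras put the comb at about (0.45, 0.334), against a tray centre of (0.449, 0.336). They put the end block at about (0.616, 0.312), against a tub centre of (0.616, 0.311).
- **Lifter:** the TCP is at (0.525, -0.305, 0.150), which puts the blade's lower end about 41 mm below the slot mouth (25 to 60 mm allowed). The jaw opening is 13.2 mm on the 14 mm handle. Outside force is under 1 N, so the blade hangs free in the slot. The scene camera shows bare blade from the mouth (z ≈ 0.11) up to about z = 0.145, which agrees.
- **Checks that disagreed:**
  - The handle top measured 0.127 m, against 0.130 m from the text.
  - First estimates of the tub differed by about 12 mm until the wrist view settled it.
  - One two-view height check on a tray corner gave an impossible height. I discarded it because the pixel had been picked badly.
  - The wrist camera showed the blade about 1 mm off the jaw centre, which I corrected before insertion.
- **Not checked:**
  - I had used all 12 pictures, so the last check used numbers from the cameras only, with nothing viewed.
  - I did not re-measure the bystanders. No unexpected force showed up during the run.

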